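# Release the cam, push the sample under the moisture reader, lock the slide

## Robot

A 7-joint arm with a two-finger parallel gripper is mounted at the origin on a cart in front of the work surface, level with it; the furniture and walls round the work are solid. World frame = base frame: x ahead of the robot, y to its left, z up, the work surface at z = 0. Lengths are in m, angles in rad, forces in N, time in s.
With the tool pointing down it reaches from about 0.425 to 0.875 m from the base axis. Payload 4.7 kg.
Tool frame: the origin (TCP) lies at the very end of the fingers, on their centre line; the grasp point (between the pads) lies 19 mm behind it; x points along the fingers, y is the direction in which the jaws open and shut, and the axes are right-handed (so a half turn about x gives the same grasp; the last joint's range is limited). The gripper opens to 85 mm and grips with 20 to 120 N. Pads are 22 mm wide; open, the fingers measure 114 mm over their backs; the gripper's body (76 mm by 85 mm) begins 54 mm behind the grasp point. The pads swing forward as they close: fully open they stand 13 mm farther back than shut.
Start: joints at [1.233, 0.321, -0.07, 1.45, 0.023, 1.371, -0.057], TCP at [0.224, -0.61, 0.231] pointing down, gripper open.
Joint ranges: [-2.86, 2.86], [-0.3, 2.09], [-1.38, 1.24], [0.06, 2.45], [-1.56, 4.7], [0.09, 2.05], [-2.69, 2.69]. Speed limits (rad/s): [2.57, 2.57, 3.14, 3.14, 3.14, 3.14, 3.14].

## Interface

Orientations are given as a unit quaternion [x, y, z, w].
In Python, from plant import bot gives the robot as it stands.
- The arm moves only by the shell command python3 -m creep 'ROWS' [FORCE]. ROWS is JSON, a list that holds one entry, the list of rows, each a list of 5 numbers: the closure, from 0 (fully open) to 1 (shut), then the shift along the tool's x, y, z in m, then the turn about the tool's x in rad. In form: [[[grip, tx, ty, tz, twist], ...]]. A call has exactly 10 rows; each row shifts and turns the commanded pose from where the row before left it, along the tool's axes as they then stand; what a row does not reach is not made up. A row lasts 1/8 s, in which the tool goes at most 62.5 mm and 10.7 degrees, less where a joint would pass 70% of its speed; a pose out of reach is approached as far as the arm can. A call is refused whole if a number of a shift passes 0.0625 or a number of a turn 0.188, either way. A call with a gripper value outside its range is refused whole. The fingers move at their own pace and stop on an object; FORCE is the grip in N (left out, the last holds). Time passes only in rows, so rows that do not move let the fingers close, or fill a call up. It gives the time, the measured TCP pose, the force and the opening at its end, in the units of the state.
- bot.read_state(): the state, without advancing time (a new reading comes with each control period).
- bot.read_camera(name): name is "scene" or "top" or "wrist"; returns a dict with "image" (400x640x3 uint8, red, green, blue), "K" (3x3 intrinsics, pixels), "rvec" (rotation vector, rad) and "tvec" (3), from world to camera coordinates, as OpenCV has them. Camera axes: x right, y down, z forward; pixel columns grow to the right and rows downward; lengths in m; the calibration is good to about 2 mm. The wrist camera is an equidistant fisheye: a pixel r from the principal point sees the ray r / f radians off the axis. A picture is of the moment at which its call begins. There is no depth.
- bot.hand_in(): hands the job in, once; it reports no verdict.
The state is a dict: "time": time; "joint_positions": joint angles; "qd": joint speeds; "tau": joint torques, N m; "ee_pos": TCP position; "eef_rot": TCP orientation; "contact_force": force on the tool from outside, world axes, zero at the start; "moment": the same for the moment, N m; "finger_gap": finger opening in m.
Only numpy, scipy, OpenCV 4.12 (cv2) and the standard library are available. Lean on these libraries where they do the work, as an engineer would, in place of code of your own. Each camera call takes 0.05 s, during which the arm holds its last target. There are 200 camera calls.

## Task

A weighing bottle with a dried sample stands in the slide on top of the bench moisture reader, and the slide is locked by the cam with the red handle. Push the handle round until the cam's low side faces the slide's roller (all the way, clockwise seen from above), then push the slide by its upright plate fully home under the reading head, and finally push the handle all the way back so that the cam locks the slide there. Use shut fingertips only: pinch neither handle nor plate, do not touch the sample bottle, keep it standing in its nest, and leave the reference bottle and the other loose things where they stand.

Things in the scene. Friction and masses are not known exactly. Their poses are not given: they have to be found in the camera images.
- moisture_reader: Fixed white bench instrument, 196 x 80 mm, aluminium deck on top at z = 170 mm. Origin on the worktop, below the nest's centre when the slide is fully back; x = direction in which the slide goes home (away from the robot, barely turned), y left, z up. Deck x -88 to 108, y -52 to 32 mm; two rails 7 mm high along x at y +-16; at the right a ledge (x 37 to 95, y to -70) carries the reference bottle.
- cam_lock (a joint): Cam angle, rad, growing clockwise from above, hard stops at both ends: 0 locked (starts at 0 to 0.15), 2.094 low side (flat) to the roller. From the axis the handle points at -(1.047 + value) from the reader's x (counter-clockwise positive). Friction 0.05 N m; stays where left. The slide passes only within 0.12 of 2.094; the cam turns back only with the slide fully back or home (within 2 mm).
- cam_axis (a point): Fixed point on the cam's vertical axis, 68 mm above the deck, at x -25.5, y -53 mm in the reader's frame. The brass cam plate (14 to 25 mm above the deck) is a disc of 24 mm radius with a flat 12 mm from the axis.
- cam_handle (a point): Middle of the red upright round handle on the cam's lever, 15 to 18 mm in diameter, from 44 to 92 mm above the deck (this point 68 mm above it), 42 mm from the cam axis, turning with the cam. The lever bar below it is 13 mm wide, its top 44 mm above the deck.
- sample_slide (a joint): Travel of the sample slide, m: 0 fully back (start), 0.049 fully home against the stop, nest under the lens. Friction about 2 N, no spring. The cam blocks it after about 3 mm unless it stands at its low side.
- push_plate (a point): Middle of the upright steel push plate at the slide's rear end: 6 mm thick (along the reader's x), 50 mm wide (y), from 29 to 75 mm above the deck (this point 56 mm above it), black rubber strips on the robot's side, where it is pushed in the reader's +x. Moves with the slide, 75 mm behind the nest's centre; axes as the reader's.
- nest (a point): Centre of the nest's floor on the slide, 30 mm above the deck: a ring 8 mm high, inner diameter 45.6 mm, outer 51.6 mm, in which the sample stands. Moves with the slide; its axes are the reader's.
- sample_mid (a point): Middle (26 mm above its underside) of the sample: glass weighing bottle with lid, white powder, 43 mm in diameter, 53 mm tall, loose in the nest. Not to be touched or lifted.
- reference_mid (a point): Middle (32 mm above its underside) of the reference: glass weighing bottle with red contents, 36 mm in diameter, 64 mm tall, loose on the parking ledge to the right of the slide. Leave alone.
- bottle_17: White centrifuge bottle, 46 mm in diameter, 100 mm tall, loose on the worktop in front to the right of the reader; origin at the centre of its underside. Leave alone.
- cap_3: Blue ribbed screw cap, 36 mm in diameter, 20 mm high, loose on the worktop left of the reader near the front edge; origin at the centre of its underside. Leave alone.
- reading_head (a point): Centre of the fixed reading head's white arm: 78 x 44 x 36 mm (x, y, z), 98 to 134 mm above the deck, on a grey column at its far end; a black lens barrel below it reaches down to 90 mm above the deck.

How it is judged:
On the way, in this order (a step that is already met when the one before it is completed fails the run):
1. the cam is turned to its low side (joint above 1.97 rad) while the slide is still back (value of joint cam_lock above 1.97 rad and value of joint sample_slide below 0.006 m), for 0.2 s.
2. the slide is pushed home (within 2 mm of its stop) with the cam still at its low side (value of joint sample_slide above 0.047 m and value of joint cam_lock above 1.9 rad), for 0.2 s.
3. the cam is turned back to its locked position (joint below 0.2 rad) with the slide home (value of joint cam_lock below 0.2 rad and value of joint sample_slide above 0.045 m), for 0.2 s.
At the end, for the whole second after the job is handed in: Slide home (within 4 mm of its stop, the lock's play), cam back in its locked position (within 0.2 rad of its stop), sample upright (0.1 rad) and at rest in its nest (centre within 6 mm), reference bottle upright within 10 mm of its place (all of step 3 and horizontal distance between sample_mid and nest below 0.006 m and z of sample_mid in the frame of nest below 0.03 m and angle between each of sample_mid, reference_mid's own z axis and vertical below 0.1 rad and linear speed of sample below 0.02 m/s and distance of reference_mid from where it was at the start of the episode below 0.01 m); the robot touches nothing.
It fails at once if the sample bottle is touched by the robot (contact force between any of the fingers, the arm and sample above 0.3 N).
It fails at once if the sample bottle is lifted more than 5 mm, tipped or thrown out of its nest (z of sample_mid in the frame of nest above 0.031 m or angle between sample_mid's own z axis and vertical above 0.3 rad or horizontal distance between sample_mid and nest above 0.012 m).
It fails at once if the red handle is taken between the fingers (the point between the finger pads comes within 11 mm of the handle's middle) (distance between the grasp point and cam_handle below 0.011 m).
It fails at once if the push plate is taken between the fingers (the point between the finger pads comes inside the plate, within 5 mm of its middle plane) (x of the grasp point in the frame of push_plate between -0.005 and 0.005 m and y of the grasp point in the frame of push_plate between -0.03 and 0.03 m and z of the grasp point in the frame of push_plate below 0.025 m).
It fails at once if the reference bottle, the centrifuge bottle or the blue cap is moved more than 15 mm, lifted or tipped (distance of any of reference_mid, bottle_17, cap_3 from where it was at the start of the episode above 0.015 m or angle between any of reference_mid, bottle_17's own z axis and vertical above 0.3 rad).
It also fails if it takes over 58 s, if anything falls off the work surface, if the arm or the gripper's body presses on something with over 40 N, if the wrist force passes 120 N, or if a joint passes its speed limit or range.

## Working session

There is one attempt and no reset: what is moved stays moved. The work goes in short steps, Python scripts to look and compute and a shell command to move; the robot and the scene stay as the last step left them, time stands still between calls to the robot, and variables do not carry over. Pictures are saved under pics/ and viewed, about 8 in all and at most 12, crops included, and the job is handed in when it is done.

```bash
mkdir -p pics; ls; python3 - <<'E'
from plant import bot
import cv2,numpy as np
s=bot.read_state();print({k:np.round(v,3).tolist() for k,v in s.items()})
for n in("scene","top"):
    c=bot.read_camera(n);cv2.imwrite(f"pics/{n}0.png",c["image"][:,:,::-1]);R=cv2.Rodrigues(c["rvec"])[0];print(n,c["K"].tolist(),(-R.T@c["tvec"]).round(3),R.round(2).tolist())
E
```

```text
pics
{'time': 0.0, 'joint_positions': [1.233, 0.322, -0.07, 1.452, 0.023, 1.371, -0.057], 'qd': [0.001, 0.002, 0.001, 0.001, 0.0, 0.002, 0.001], 'tau': [-0.0, -49.359, -0.382, -31.434, 0.013, 0.011, -0.0], 'ee_pos': [0.224, -0.61, 0.23], 'eef_rot': [-0.696, -0.124, 0.696, -0.123], 'contact_force': [-0.955, -0.022, -0.507], 'moment': [-0.04, -0.003, -0.023], 'finger_gap': 0.085}
scene [[376.5782399170628, 0.0, 313.42096109282795], [0.0, 376.5782399170628, 202.41058552468138], [0.0, 0.0, 1.0]] [0.001 0.637 0.747] [[-0.48, -0.88, 0.01], [-0.59, 0.32, -0.74], [0.65, -0.36, -0.67]]
top [[514.4510913002484, 0.0, 313.6277810953515], [0.0, 514.4510913002484, 200.26582966905818], [0.0, 0.0, 1.0]] [0.155 0.529 1.033] [[-0.42, -0.91, 0.01], [-0.81, 0.37, -0.46], [0.41, -0.2, -0.89]]
```

View pics/scene0.png

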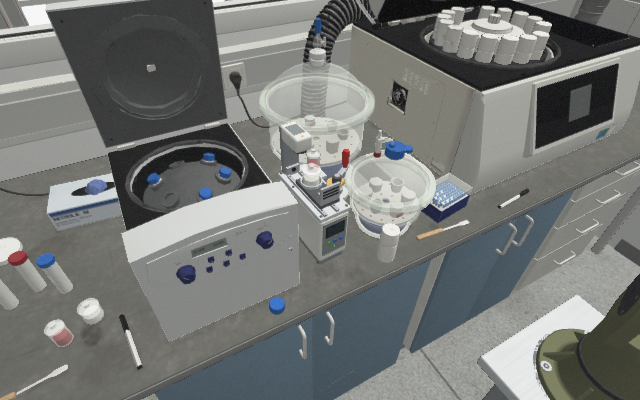

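View pics/top0.png

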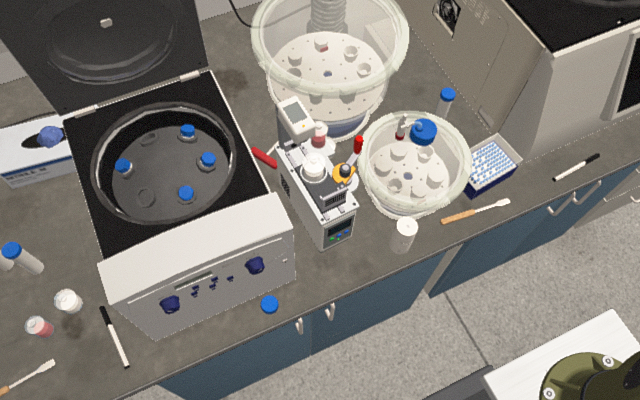

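The scene view shows the reader at about (315,190) with its red handle at (346,158). The top view shows it at (320,190) with the handle at (358,145). I'll enlarge both crops.

```bash
python3 - <<'E'
import cv2,numpy as np
a=cv2.imread("pics/scene0.png")[115:265,265:365];b=cv2.imread("pics/top0.png")[90:250,265:365]
f=lambda i:cv2.resize(i,None,fx=3.7,fy=3.7,interpolation=cv2.INTER_CUBIC)
a,b=f(a),f(b);o=np.zeros((600,800,3),np.uint8);o[:a.shape[0],:a.shape[1]]=a;o[:b.shape[0],400:400+b.shape[1]]=b
cv2.imwrite("pics/crop0.png",o)
E
```

```text
(no output)
```

View pics/crop0.png

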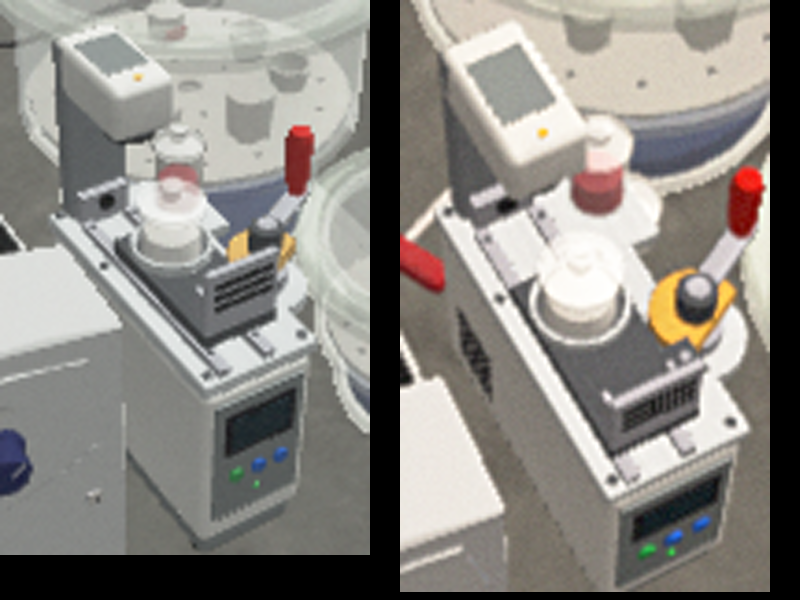

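The crops show the deck's front corners, the back-left corner, the plate, the cam (brass) and the red handle, which points ahead and to the right. I'll cast these as rays.

```bash
cat > h.py <<'E'
import cv2,numpy as np
def ray(c,p):
    K=np.array(c["K"]);R=cv2.Rodrigues(np.array(c["rvec"]))[0]
    d=R.T@np.append((np.linalg.inv(K)@[p[0],p[1],1])[:2],1);return -R.T@np.array(c["tvec"]).ravel(),d
def plane(c,p,z):
    o,d=ray(c,p);return o+d*(z-o[2])/d[2]
def tri(c1,p1,c2,p2):
    o,d=ray(c1,p1);q,e=ray(c2,p2);t=np.linalg.lstsq(np.c_[d,-e],q-o,rcond=None)[0]
    a,b=o+t[0]*d,q+t[1]*e;return (a+b)/2,np.linalg.norm(a-b)
def reader(xy,o,yaw): # world xy -> reader frame
    c,s=np.cos(yaw),np.sin(yaw);return np.array([[c,s],[-s,c]])@(np.array(xy)-o)
def world(xy,o,yaw):
    c,s=np.cos(yaw),np.sin(yaw);return np.array([[c,-s],[s,c]])@np.array(xy)+o
E
python3 - <<'E'
from plant import bot
from h import *
S=bot.read_camera("scene");T=bot.read_camera("top")
t=lambda x,y:(265+(x-400)/3.7-.4,90+y/3.7-.4); s=lambda x,y:(265+x/3.7-.4,115+y/3.7-.4)
for n,pt,ps in(("FL",t(612,495),s(207,388)),("FR",t(748,432),s(312,350)),("BL",t(443,212),s(55,218))):
    print(n,plane(T,pt,.17).round(4),plane(S,ps,.17).round(4),tri(T,pt,S,ps))
P={k:(plane(T,p,.17)[:2]+plane(S,q,.17)[:2])/2 for k,p,q in(("FL",t(612,495),s(207,388)),("FR",t(748,432),s(312,350)),("BL",t(443,212),s(55,218)))}
d=P["BL"]-P["FL"];e=P["FR"]-P["FL"];print("len",np.linalg.norm(d),np.linalg.norm(e),np.arctan2(d[1],d[0]),np.arctan2(e[0],-e[1]))
w=[]
for c,(x0,x1,y0,y1) in((S,(330,360,135,185)),(T,(345,368,125,170))):
    im=c["image"].astype(int);m=(im[:,:,0]>120)&(im[:,:,1]<60)&(im[:,:,2]<60)
    k=np.zeros(m.shape,bool);k[y0:y1,x0:x1]=1;v,u=np.where(m&k);w.append((u.mean(),v.mean()));print(len(u),w[-1],u.min(),u.max(),v.min(),v.max())
print("handle",tri(S,w[0],T,w[1]))
E
```

```text
FL [0.5041 0.3378 0.17  ] [0.5009 0.3401 0.17  ] (array([0.50703112, 0.33633761, 0.16286154]), np.float64(0.0002906368737252711))
FR [0.5068 0.26   0.17  ] [0.4994 0.268  0.17  ] (array([0.51513244, 0.25497727, 0.1510886 ]), np.float64(0.002161270699693591))
BL [0.6934 0.3481 0.17  ] [0.6903 0.3507 0.17  ] (array([0.69759663, 0.3471839 , 0.16367896]), np.float64(0.0008682052440728481))
len 0.18965288201679328 0.0749894876926863 0.05509940673405329 0.008136232027781298
40 (np.float64(346.15), np.float64(156.825)) 343 348 150 166
109 (np.float64(357.8807339449541), np.float64(143.75229357798165)) 354 362 136 153
handle (array([0.59332712, 0.22256323, 0.2390029 ]), np.float64(0.0018714530293469523))
```

```bash
python3 - <<'E'
from plant import bot
from h import *
from scipy.spatial.transform import Rotation as Ro
S=bot.read_camera("scene");T=bot.read_camera("top")
print(Ro.from_quat(bot.read_state()["eef_rot"]).as_matrix().round(3).tolist())
for n,p,q in(("blue knob",(398,149),(424,131)),("bowl rim L",(352,185),(362,150)),("bowl rim R",(435,185),(472,165)),("bowl rim near",(385,230),(400,212)),("big bowl rim near",(322,133),(330,90)),("big hose top",(317,55),(325,10)),("bottle17",(389,230),(406,226)),("plateTR",(265+276/3.7,115+252/3.7),(265+302/3.7,90+350/3.7)),("plateTL",(265+203/3.7,115+287/3.7),(265+212/3.7,90+400/3.7)),("headfront",(265+120/3.7,115+108/3.7),(265+118/3.7,90+160/3.7))):
    a,b=tri(S,p,T,q);print(n,a.round(3),round(b,3))
E
```

```text
[[-0.0, 0.345, -0.939], [0.001, -0.939, -0.345], [-1.0, -0.001, 0.0]]
blue knob [0.567 0.094 0.236] 0.006
bowl rim L [0.658 0.157 0.083] 0.014
bowl rim R [ 0.513 -0.013  0.121] 0.001
bowl rim near [0.514 0.137 0.025] 0.006
big bowl rim near [0.743 0.204 0.216] 0.006
big hose top [0.748 0.22  0.422] 0.006
bottle17 [0.461 0.169 0.089] 0.002
plateTR [0.532 0.276 0.225] 0.001
plateTL [0.528 0.328 0.222] 0.001
headfront [0.635 0.327 0.282] 0.001
```

```bash
python3 -m creep '[[[0.5,-0.06,0,0,0],[1,-0.06,0,0,0],[1,-0.06,0,0,0],[1,-0.04,-0.03,-0.03,0],[1,-0.02,-0.04,-0.036,0],[1,0,-0.042,-0.039,0],[1,0,-0.042,-0.039,0],[1,0,-0.042,-0.039,0],[1,0,-0.042,-0.039,0],[1,0,-0.042,-0.039,0]]]'; python3 -m creep '[[[1,0,-0.042,-0.039,0],[1,0,-0.042,-0.039,0],[1,0,-0.042,-0.039,0],[1,0,-0.042,-0.039,0],[1,0,-0.042,-0.039,0],[1,0,-0.042,-0.039,0],[1,0,-0.042,-0.039,0],[1,0,-0.04,-0.039,0],[1,0,0,0,0],[1,0,0,0,0]]]'
python3 - <<'E'
from plant import bot
from h import *
c=bot.read_camera("wrist");cv2.imwrite("pics/w1.png",c["image"][:,:,::-1]);print(c["K"].tolist(),c["rvec"],c["tvec"]);print(bot.read_state())
E
```

```text
time: 1.55
ee_pos: [0.3729, -0.2554, 0.4715]
eef_rot: [0.696, 0.123, -0.696, 0.124]
contact_force: [0.5, 0.3, 0.4]
finger_gap: 0.0004
time: 2.8
ee_pos: [0.5503, 0.1633, 0.4711]
eef_rot: [-0.696, -0.124, 0.696, -0.124]
contact_force: [0.4, -0.3, 0.2]
finger_gap: -0.0004
[[309.70691628693146, 0.0, 321.9435547726216], [0.0, 309.70691628693146, 196.2041145959052], [0.0, 0.0, 1.0]] [-2.3451057   1.63546829  0.27190543] [-0.03671881  0.4229276   0.79379976]
{'time': 2.85, 'joint_positions': array([ 0.34621299,  0.2488299 , -0.88531165,  1.14918837,  0.19947091,
        1.82817272, -1.69300445]), 'qd': array([ 0.01945097, -0.01544833,  0.00708728,  0.00303133, -0.00049911,
       -0.00031017, -0.00340593]), 'tau': array([-9.71929282e-01, -3.53046048e+01, -5.89543641e+00, -3.01984119e+01,
       -5.73101873e-02, -3.70709889e-02,  2.12559520e-03]), 'ee_pos': array([0.55036251, 0.16244902, 0.47146411]), 'eef_rot': array([ 0.69634359,  0.12280368, -0.69625188,  0.12352398]), 'contact_force': array([ 0.7187094 , -0.34962432,  0.07035468]), 'moment': array([-0.01517794,  0.02358107, -0.02137159]), 'finger_gap': -0.00027513189632614446}
```

View pics/w1.png

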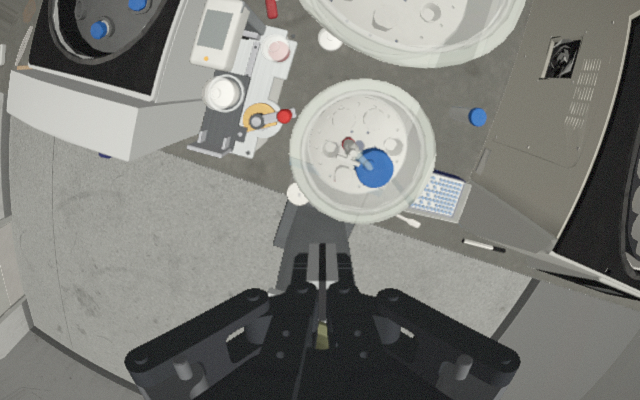

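The wrist view shows the reader at about (235,90), with the handle at (285,116) and the cam at (258,120). The bowl's blue knob is at (374,168). I'll enlarge the reader for measurement.

```bash
python3 - <<'E'
import cv2
b=cv2.imread("pics/w1.png")[60:165,175:305]
cv2.imwrite("pics/w1c.png",cv2.resize(b,None,fx=5.5,fy=5.5,interpolation=cv2.INTER_CUBIC))
E
```

```text
(no output)
```

View pics/w1c.png

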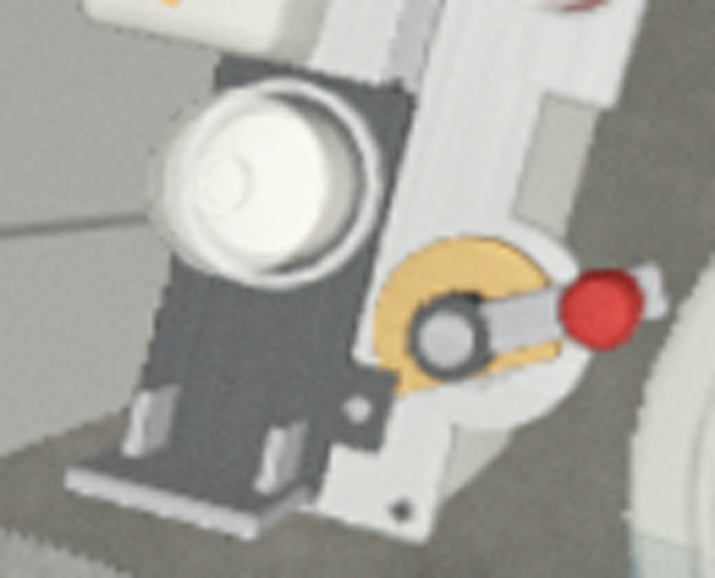

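```bash
cat >> h.py <<'E'
def wplane(c,p,z):
    K=np.array(c["K"]);R=cv2.Rodrigues(np.array(c["rvec"]))[0]
    m=cv2.fisheye.undistortPoints(np.array([[p]],float),K,np.zeros(4))[0,0]
    d=R.T@np.array([m[0],m[1],1.]);o=-R.T@np.array(c["tvec"]).ravel();return o+d*(z-o[2])/d[2]
E
python3 - <<'E'
from plant import bot
from h import *
c=bot.read_camera("wrist")
f=lambda x,y:(175+x/5.5-.4,60+y/5.5-.4)
for n,p,z in(("nest",(272,184),.208),("knob",(447,335),.218),("handle top",(600,308),.262),("plateL",(72,482),.245),("plateR",(248,530),.245),("bottle lid knob",(222,183),.253),("deckFR",(420,540),.17)):
    print(n,wplane(c,f(*p),z).round(4))
E
```

```text
nest [0.5904 0.3158 0.208 ]
knob [0.5698 0.2604 0.218 ]
handle top [0.5921 0.2239 0.262 ]
plateL [0.514  0.3327 0.245 ]
plateR [0.5168 0.2872 0.245 ]
bottle lid knob [0.5917 0.3133 0.253 ]
deckFR [0.5072 0.2591 0.17  ]
```

```bash
python3 -m creep '[[[1,0,-0.017,-0.029,0],[1,0,-0.017,-0.029,0],[1,0,-0.016,-0.0296,0],[1,0,0,0,-0.115],[1,0,0,0,-0.115],[1,0.05,0,0,0],[1,0.05,0,0,0],[1,0.05,0,0,0],[1,0.02,0,0,0],[1,0,0,0,0]]]'
cat > st.py <<'E'
from plant import bot
from h import *
from scipy.spatial.transform import Rotation as Ro
O=np.array([.5905,.315]);Y=.06;A=np.array([.5685,.2606])
s=bot.read_state();p=s["ee_pos"];R=Ro.from_quat(s["eef_rot"]).as_matrix()
d=p[:2]-A;print("t",s["time"],"tcp",p.round(4),"reader",reader(p[:2],O,Y).round(4),"rad",np.hypot(*d).round(4),"ang-yaw",(np.arctan2(d[1],d[0])-Y).round(3),"y",R[:,1].round(3),"z",R[:,2].round(3),"F",s["contact_force"].round(1),"q",s["joint_positions"].round(2))
for n in("scene","top"):
    if n=="scene": continue
E
python3 st.py
```

```text
time: 4.15
ee_pos: [0.6155, 0.2391, 0.3012]
eef_rot: [-0.677, -0.202, 0.678, -0.202]
contact_force: [-0.5, -0.8, 0.1]
finger_gap: -0.0001
t 4.15 tcp [0.6155 0.2391 0.3012] reader [ 0.0204 -0.0773] rad 0.0517 ang-yaw -0.489 y [ 0.548 -0.837  0.001] z [-0.837 -0.548  0.001] F [-0.5 -0.8  0.1] q [ 0.22  0.46 -0.92  1.28  0.36  1.57 -1.64]
```

```bash
python3 -m creep '[[[1,0.035,0,0,0],[1,0.027,0,0,0],[1,0,0,0,0],[1,0,-0.0015,0.007,0],[1,0,0.0025,0.0065,0.15],[1,0,0.0025,0.0065,0.15],[1,0,0.0025,0.0065,0.15],[1,0,0.0025,0.0065,0.15],[1,0,0,0,0],[1,0,0,0,0]]]'; python3 st.py
python3 - <<'E'
from plant import bot
import cv2
c=bot.read_camera("wrist");cv2.imwrite("pics/w2.png",c["image"][:,:,::-1])
E
```

```text
time: 5.4
ee_pos: [0.5884, 0.2205, 0.2407]
eef_rot: [0.708, -0.005, -0.706, -0.006]
contact_force: [-1.1, -0.0, 0.2]
finger_gap: -0.0
t 5.4 tcp [0.5884 0.2205 0.2407] reader [-0.0078 -0.0942] rad 0.0447 ang-yaw -1.17 y [-0.015 -1.    -0.001] z [-1.     0.015 -0.002] F [-1.1 -0.   0.2] q [ 0.24  0.38 -0.82  1.47  0.28  1.41 -2.18]
```

View pics/w2.png

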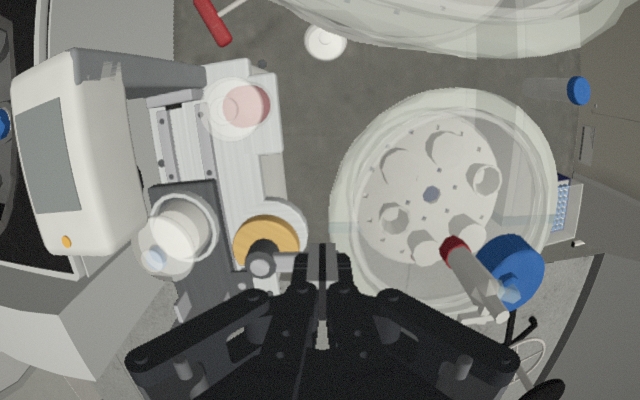

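The wrist view shows the lever now pointing right, at (290,265), so the cam is turning. The handle is hidden by the fingers. The turn runs q7 towards its limit, so I'll keep this orientation. I'll push in -x first, then re-approach and push in +y.

```bash
python3 -m creep '[[[1,0,-0.001,0.0087,0],[1,0,-0.001,0.0087,0],[1,0,-0.004,0.006,0],[1,0,-0.005,0.007,0],[1,0,0,0,0],[1,0,0,-0.015,0],[1,0,0.018,0,0],[1,0,0.018,0,0],[1,0,0,0.02,0],[1,0,0,0.02,0]]]'; python3 st.py
python3 - <<'E'
from plant import bot
import cv2,numpy as np
c=bot.read_camera("wrist");d=bot.read_camera("top");cv2.imwrite("pics/w3.png",np.hstack([cv2.resize(c["image"][150:330,150:400],None,fx=1.6,fy=1.6),cv2.resize(d["image"][100:244,280:440],None,fx=2,fy=2)])[:,:,::-1])
E
```

```text
time: 6.7
ee_pos: [0.5319, 0.1941, 0.239]
eef_rot: [-0.707, 0.007, 0.707, 0.007]
contact_force: [-0.7, 0.6, 0.5]
finger_gap: 0.0
t 6.7 tcp [0.5319 0.1941 0.239 ] reader [-0.0657 -0.1172] rad 0.0759 ang-yaw -2.134 y [-0.021 -1.     0.   ] z [-1.     0.021  0.001] F [-0.7  0.6  0.5] q [ 0.35  0.23 -0.85  1.63  0.17  1.37 -2.12]
```

View pics/w3.png

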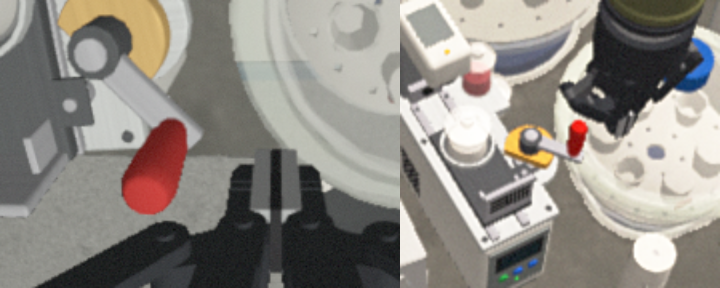

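The handle now points back and right (cam about 1.3), and the shut fingers stand to its right. Pushing in +y.

```bash
python3 -m creep '[[[1,0,-0.006,0,0],[1,0,-0.006,0,0],[1,0,-0.006,0,0],[1,0,-0.006,0.001,0],[1,0,-0.006,0.001,0],[1,0,-0.006,0.001,0],[1,0,-0.005,0.001,0],[1,0,-0.002,0,0],[1,0,0,0,0],[1,0,0,0,0]]]'; python3 st.py
cat > hm.py <<'E'
from plant import bot
from h import *
O=np.array([.5905,.315]);Y=.06;A=np.array([.5685,.2606])
w={}
for n,(x0,x1,y0,y1) in(("scene",(328,375,125,225)),("top",(335,385,120,215))):
    c=bot.read_camera(n);im=c["image"].astype(int);m=(im[:,:,0]>110)&(im[:,:,1]<60)&(im[:,:,2]<60)
    k=np.zeros(m.shape,bool);k[y0:y1,x0:x1]=1;v,u=np.where(m&k)
    if len(u)>8: w[n]=(c,(u.mean(),v.mean()));h=plane(*w[n],.238)[:2]-A;print(n,len(u),"cam",-np.arctan2(h[1],h[0])%6.2832-1.047+Y,"r",np.hypot(*h))
if len(w)==2: p,g=tri(*w["scene"],*w["top"]);print("handle",p.round(4),g)
E
python3 hm.py
```

```text
time: 8.05
ee_pos: [0.529, 0.2363, 0.2388]
eef_rot: [-0.706, 0.009, 0.708, 0.005]
contact_force: [-2.6, -8.0, 1.7]
finger_gap: -0.0002
t 8.05 tcp [0.529  0.2363 0.2388] reader [-0.0662 -0.0749] rad 0.0464 ang-yaw -2.65 y [-0.02  -1.     0.005] z [-1.     0.02   0.002] F [-2.6 -8.   1.7] q [ 0.27  0.27 -0.87  1.59  0.21  1.38 -2.22]
scene 100 cam 2.1158054679251133 r 0.041360896254024185
top 126 cam 2.0255773342551118 r 0.03844252936991075
handle [0.5337 0.2537 0.2314] 0.0008648215483532587
```

The cam is at its stop: camera 2.03–2.12 rad, with an 8 N reaction. Before going behind the plate I'll check the height of the centrifuge next to it.

```bash
python3 -m creep '[[[1,0,0.012,0,0],[1,0,0.01,0,0],[1,-0.03,0,0,0],[1,-0.03,0,0,0],[1,0,0,0,0],[1,0,0,0,0],[1,0,0,0,0],[1,0,0,0,0],[1,0,0,0,0],[1,0,0,0,0]]]'; python3 st.py;python3 hm.py; python3 - <<'E'
from plant import bot
from h import *
S=bot.read_camera("scene");T=bot.read_camera("top");W=bot.read_camera("wrist")
for p,q in(((297,186),(290,198)),((120,230),(105,262))): print(tri(S,p,T,q))
print("wristcam",-cv2.Rodrigues(W["rvec"])[0].T@W["tvec"])
E
```

```text
time: 9.4
ee_pos: [0.5285, 0.2171, 0.2991]
eef_rot: [-0.707, 0.006, 0.707, 0.006]
contact_force: [0.5, 0.1, 0.5]
finger_gap: 0.0001
t 9.4 tcp [0.5285 0.2171 0.2991] reader [-0.0677 -0.094 ] rad 0.0591 ang-yaw -2.374 y [-0.018 -1.     0.   ] z [-1.     0.018  0.   ] F [0.5 0.1 0.5] q [ 0.31  0.22 -0.87  1.52  0.16  1.48 -2.15]
scene 95 cam 2.137290842242717 r 0.04203166182301517
top 119 cam 2.0411763627299346 r 0.03876109877942831
handle [0.5337 0.2541 0.2308] 0.0009481881152856178
(array([0.53165826, 0.38353   , 0.25919988]), np.float64(0.006350502961425945))
(array([0.54433152, 0.70260708, 0.27691362]), np.float64(0.015147432626951755))
wristcam [0.6124386  0.21599426 0.44265793]
```

```bash
python3 -m creep '[[[1,0,-0.02,0.02,0],[1,0,-0.03,0.023,0],[1,0,-0.03,0,0],[1,0,-0.013,0,0],[1,0.035,0,0,0],[1,0.034,0,0,0],[1,0,0,0,0],[1,0,0,-0.005,0],[1,0,0,-0.005,0],[1,0,0,0,0]]]'; python3 st.py
python3 - <<'E'
from plant import bot
import cv2,numpy as np
c=bot.read_camera("wrist");d=bot.read_camera("top");cv2.imwrite("pics/w4.png",np.hstack([cv2.resize(c["image"][150:330,200:450],None,fx=1.6,fy=1.6),cv2.resize(d["image"][100:244,280:440],None,fx=2,fy=2)])[:,:,::-1])
E
```

```text
time: 10.9
ee_pos: [0.4983, 0.3107, 0.2313]
eef_rot: [0.708, -0.006, -0.707, -0.007]
contact_force: [-0.5, -0.2, 0.6]
finger_gap: -0.0001
t 10.9 tcp [0.4983 0.3107 0.2313] reader [-0.0923  0.0012] rad 0.0862 ang-yaw 2.461 y [-0.019 -1.    -0.001] z [-1.     0.019 -0.001] F [-0.5 -0.2  0.6] q [ 0.15  0.3  -0.91  1.59  0.24  1.37 -2.37]
```

View pics/w4.png

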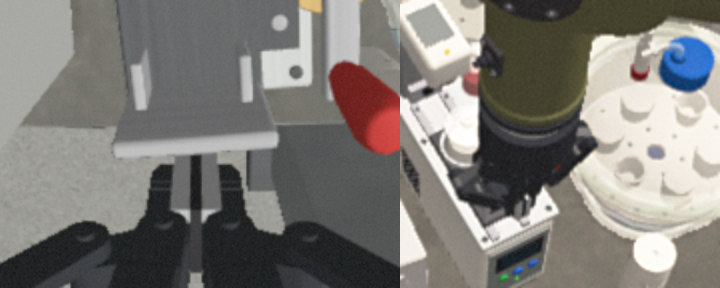

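The fingers stand centred just behind the plate and the red handle is clear to the right. Pushing the slide home.

```bash
python3 -m creep '[[[1,0,0,-0.003,0],[1,0,0,-0.005,0],[1,0,0,-0.006,0],[1,0,0,-0.007,0],[1,0,-0.001,-0.007,0],[1,0,-0.001,-0.007,0],[1,0,0,-0.007,0],[1,0,0,-0.006,0],[1,0,0,-0.004,0],[1,0,0,-0.002,0]]]'; python3 st.py;  python3 -m creep '[[[1,0,0,-0.001,0],[1,0,0,-0.001,0],[1,0,0,-0.001,0],[1,0,0,0,0],[1,0,0,0,0],[1,0,0,0,0],[1,0,0,0,0],[1,0,0,0,0],[1,0,0,0,0],[1,0,0,0,0]]]';python3 st.py
```

```text
time: 12.25
ee_pos: [0.5499, 0.3118, 0.23]
eef_rot: [-0.706, 0.006, 0.708, 0.006]
contact_force: [-8.2, 0.8, 3.3]
finger_gap: -0.0002
t 12.25 tcp [0.5499 0.3118 0.23  ] reader [-0.0407 -0.0007] rad 0.0545 ang-yaw 1.859 y [-0.017 -1.     0.001] z [-1.     0.017  0.003] F [-8.2  0.8  3.3] q [ 0.11  0.41 -0.87  1.47  0.31  1.41 -2.37]
time: 13.5
ee_pos: [0.55, 0.3118, 0.2301]
eef_rot: [-0.704, 0.007, 0.71, 0.004]
contact_force: [-12.4, -1.0, 5.2]
finger_gap: -0.0001
t 13.5 tcp [0.55   0.3118 0.2301] reader [-0.0406 -0.0007] rad 0.0545 ang-yaw 1.857 y [-0.016 -1.     0.003] z [-1.     0.016  0.008] F [-12.4  -1.    5.2] q [ 0.1   0.41 -0.87  1.47  0.31  1.41 -2.36]
```

```bash
python3 -m creep '[[[1,0,0,0.012,0],[1,0,0,0.012,0],[1,0,0,0.01,0],[1,-0.01,0,0,0],[1,0,0.008,0,0],[1,0,0.008,0,0],[1,0,0.003,0,0],[1,0,0,0,0],[1,0,0,0,0],[1,0,0,0,0]]]'; python3 st.py; python3 hm.py
python3 - <<'E'
from plant import bot
import cv2,numpy as np
c=bot.read_camera("wrist");d=bot.read_camera("scene");cv2.imwrite("pics/w5.png",np.hstack([cv2.resize(c["image"][100:280,200:450],None,fx=1.6,fy=1.6),cv2.resize(d["image"][100:244,260:420],None,fx=2,fy=2)])[:,:,::-1])
E
```

```text
time: 14.75
ee_pos: [0.5198, 0.2935, 0.2402]
eef_rot: [-0.707, 0.006, 0.707, 0.006]
contact_force: [-0.8, -0.0, 0.3]
finger_gap: -0.0004
t 14.75 tcp [0.5198 0.2935 0.2402] reader [-0.0718 -0.0172] rad 0.0588 ang-yaw 2.487 y [-0.018 -1.    -0.   ] z [-1.     0.018  0.   ] F [-0.8 -0.   0.3] q [ 0.17  0.32 -0.9   1.55  0.25  1.39 -2.33]
scene 96 cam 2.1353303050048544 r 0.04179998797330749
top 76 cam 2.119206815465541 r 0.043008517003650396
handle [0.5255 0.2599 0.2388] 0.001272534221961179
```

View pics/w5.png

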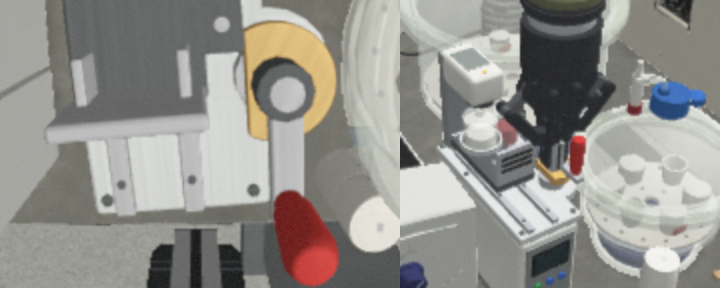

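The slide stands home under the head, the cam's flat faces the slide, and the handle points back with the fingers to its left. Pushing it back in -y.

```bash
python3 -m creep '[[[1,0,0.006,0,0],[1,0,0.006,0,0],[1,0,0.006,-0.002,0],[1,0,0.006,-0.003,0],[1,0,0.006,-0.003,0],[1,0,0.006,-0.003,0],[1,0,0.005,0,0],[1,0,0,0,0],[1,0,-0.012,0.006,0],[1,0,0,0.016,0]]]'; python3 st.py;  python3 hm.py
```

```text
time: 16.2
ee_pos: [0.5071, 0.2655, 0.2399]
eef_rot: [-0.706, 0.006, 0.708, 0.006]
contact_force: [-0.8, -0.2, -0.4]
finger_gap: 0.0003
t 16.2 tcp [0.5071 0.2655 0.2399] reader [-0.0862 -0.0444] rad 0.0616 ang-yaw 3.002 y [-0.017 -1.    -0.   ] z [-1.     0.017  0.002] F [-0.8 -0.2 -0.4] q [ 0.24  0.26 -0.9   1.61  0.2   1.38 -2.27]
```

```bash
cat > wm.py <<'E'
from plant import bot
from h import *
A=np.array([.5685,.2606])
c=bot.read_camera("wrist");im=c["image"].astype(int);m=((im[:,:,0]>150)&(im[:,:,1]<75)&(im[:,:,2]<75)).astype(np.uint8)
n,l,s,ce=cv2.connectedComponentsWithStats(m)
for i in range(1,n):
    if s[i,4]>60: p=wplane(c,ce[i],.245)[:2];h=p-A;print(s[i],ce[i].round(),p.round(4),"r",np.hypot(*h).round(4),"cam",((-np.arctan2(h[1],h[0]))%6.2832-1.047+.06).round(3))
E
python3 wm.py
```

```text
[390 192  28  32 574] [403. 209.] [0.5351 0.2257] r 0.0483 cam 1.348
```

```bash
python3 -m creep '[[[1,0,0.02,0,0],[1,0,0.019,0,0],[1,0,0,-0.005,0],[1,0,0,-0.007,0],[1,0,0,-0.007,0],[1,0,0.001,-0.007,0],[1,0,0.001,-0.007,0],[1,0,0,-0.007,0],[1,0,0,-0.007,0],[1,0,0,-0.007,0]]]'; python3 st.py; python3 -m creep '[[[1,0,0,-0.005,0],[1,0,-0.001,-0.004,0],[1,0,-0.001,-0.002,0],[1,0,0,-0.0015,0],[1,0,0,-0.001,0],[1,0,0,0,0],[1,0,0,0,0],[1,0,0,0,0],[1,0,0,0,0],[1,0,0,0,0]]]'; python3 st.py; python3 hm.py; python3 wm.py
```

```text
time: 17.6
ee_pos: [0.5621, 0.2231, 0.2402]
eef_rot: [0.707, -0.006, -0.707, -0.007]
contact_force: [-3.0, -0.2, -0.9]
finger_gap: 0.0002
t 17.6 tcp [0.5621 0.2231 0.2402] reader [-0.0338 -0.0901] rad 0.0381 ang-yaw -1.799 y [-0.018 -1.    -0.001] z [-1.     0.018 -0.   ] F [-3.  -0.2 -0.9] q [ 0.27  0.33 -0.86  1.53  0.25  1.39 -2.19]
time: 18.85
ee_pos: [0.5715, 0.2247, 0.2404]
eef_rot: [-0.705, 0.007, 0.71, 0.005]
contact_force: [-12.4, -0.4, 4.1]
finger_gap: -0.0002
t 18.85 tcp [0.5715 0.2247 0.2404] reader [-0.0244 -0.089 ] rad 0.0361 ang-yaw -1.549 y [-0.016 -1.     0.002] z [-1.     0.016  0.007] F [-12.4  -0.4   4.1] q [ 0.26  0.36 -0.85  1.5   0.27  1.41 -2.2 ]
scene 48 cam 0.0024963783772144477 r 0.032580190208740735
top 10 cam 0.060911489477491754 r 0.030096354384740034
handle [0.5815 0.2363 0.242 ] 0.0006800493977409337
[207   0  25  28 282] [219.  12.] [0.6966 0.2694] r 0.1284 cam 5.228
[304 226  34  31 761] [321. 241.] [0.5842 0.2254] r 0.0386 cam 0.163
```

Firm 12 N reaction, so the cam is at its stop. Backing off, rising, and checking.

```bash
python3 -m creep '[[[1,0,0,0.01,0],[1,0,0.01,0.015,0],[1,-0.04,0,0.01,0],[1,-0.06,0,0,0],[1,-0.06,0.03,0.03,0],[1,0,0.05,0.02,0],[1,0,0.05,0,0],[1,0,0,0,0],[1,0,0,0,0],[1,0,0,0,0]]]'; python3 st.py; python3 hm.py
python3 - <<'E'
from plant import bot
import cv2,numpy as np
c=bot.read_camera("wrist");d=bot.read_camera("scene");t=bot.read_camera("top")
f=lambda i,k:cv2.resize(i,k,interpolation=cv2.INTER_CUBIC)
o=np.hstack([f(d["image"][110:270,255:365],(400,582)),f(t["image"][85:245,265:375],(400,582))])
cv2.imwrite("pics/w6.png",o[:,:,::-1]);cv2.imwrite("pics/w7.png",c["image"][:,:,::-1])
E
```

```text
time: 20.25
ee_pos: [0.4923, 0.0916, 0.3914]
eef_rot: [0.707, -0.006, -0.707, -0.006]
contact_force: [-0.4, 0.4, 0.1]
finger_gap: -0.0001
t 20.25 tcp [0.4923 0.0916 0.3914] reader [-0.1114 -0.2171] rad 0.1854 ang-yaw -2.054 y [-0.016 -1.    -0.   ] z [-1.     0.016 -0.001] F [-0.4  0.4  0.1] q [ 0.58 -0.   -0.8   1.51 -0.    1.64 -1.81]
scene 88 cam -0.027320158725266663 r 0.0407749160551999
top 120 cam -0.05636322964100832 r 0.04526648440914862
handle [0.5991 0.222  0.2317] 0.0003057402715388354
```

View pics/w6.png

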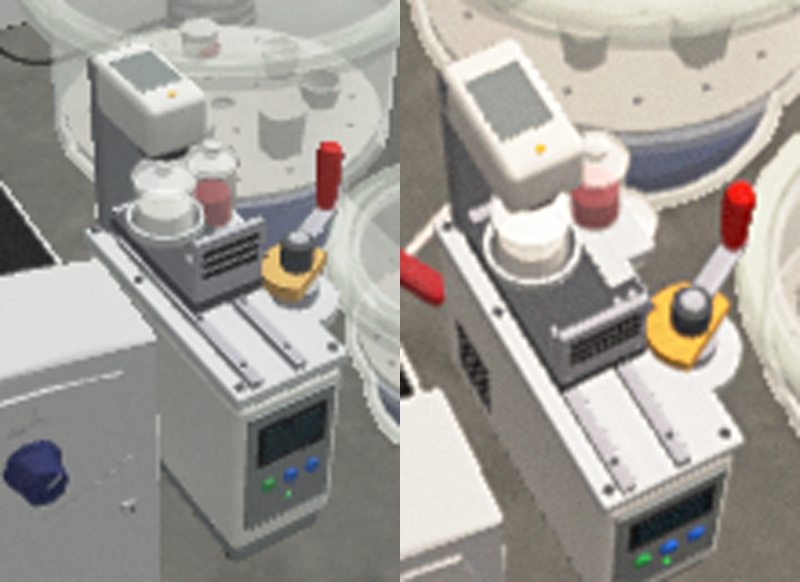

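The slide is home with the bottle upright in its nest under the lens. The handle is back at its starting angle (about 0 rad), the reference bottle is in place, and the robot is clear. Handing in.

```bash
python3 -c "
from plant import bot
print(bot.hand_in())"
```

```text
the job is handed in; nothing more can be done
None
```

The job is handed in at about 20 s on the robot's clock. I turned the cam to its low side with shut fingertips, pushed the slide home by its plate, and turned the cam back to lock it.

- **Cam to low side:** it ended against its stop with an 8 N reaction. The two cameras put it at 2.03–2.12 rad before the slide was moved.
- **Slide home:** it stopped at the expected 49 mm of travel with about 12 N on the plate.
- **Cam back to locked:** it ended against its stop with about 12 N. After I withdrew, the cameras read -0.03 and -0.06 rad, which is 0 within calibration error.
- **Final pictures:** the sample bottle stands upright in its nest under the lens, and the reference bottle is upright on its ledge. The robot is clear of everything, with contact force near zero.

- **Weaker readings:** the handle's height and radius came out up to 7 mm off in some views, and two locked-position readings taken with the fingers still in front of the handle were less reliable. I went by the stop forces and the clear views.
- **Not measured at the end:** I did not check `bottle_17` or `cap_3` after the last move; the tool was planned to pass well clear of both.

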